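# Level the bench scale and weigh the leftover paint tins

### The arm

A 6-joint arm with a two-finger parallel gripper is mounted at the origin on the work surface. World frame = base frame: x ahead of the robot, y to its left, z up, the work surface at z = 0. Lengths are in m, angles in rad, forces in N, time in s.
With the tool pointing down it reaches from about 0.35 to 0.925 m from the base axis. Payload 6.4 kg.
Tool frame: the origin (TCP) lies at the very end of the fingers, on their centre line; the grasp point (between the pads) lies 19 mm behind it (grip_point_offset is the distance from the TCP to the grasp point, in m); z points along the fingers, y is the line along which they close (so a half turn about z gives the same grasp; the last joint's range is limited). The gripper opens to 85 mm and grips with 20 to 120 N. Pads are 22 mm wide; open, the fingers measure 114 mm over their backs; the gripper's body (76 mm by 85 mm) begins 54 mm behind the grasp point. The pads swing forward as they close: fully open they stand 13 mm farther back than shut.
Start: joints at [1.152, 0.245, 1.558, -0, 1.339, -0.174], TCP at [0.158, 0.631, 0.231] pointing down, gripper open.
Joint ranges: [-3.13, 3.13], [-1.02, 2.26], [0.13, 2.54], [-0.95, 4.09], [0.21, 2.88], [-2.74, 2.74]. Speed limits (rad/s): [2.57, 2.57, 3.14, 3.14, 3.14, 3.14].

### API

Orientations are given as a unit quaternion [w, x, y, z].
In Python, from cell import * gives the robot as it stands.
- The arm moves only by the shell command python3 -m inch 'ROWS'. ROWS is JSON, a list that holds one entry, the list of rows, each a list of 5 numbers: the closure, from -1 (fully open) to 1 (shut), then the shift along the tool's x, y, z in cm, then the turn about the tool's z in rad. A call has 1 to 10 rows; each row is the pose to reach, as a shift and turn from the pose commanded when the call began, along the tool's axes at that moment; what a row does not reach only later rows make up. A row lasts 1/8 s, in which the tool goes at most 62.5 mm and 10.7 degrees, less where a joint would pass 70% of its speed; a pose out of reach is approached as far as the arm can. A call with a gripper value outside its range is refused whole. The fingers move at their own pace and stop on an object; the grip force is fixed at half the most. Time passes only in rows, so rows that repeat a pose let the fingers close. It gives the time, the measured TCP pose, the force, the opening and the grip force at its end, in the units of the state.
- get_state(): the state, without advancing time (a new reading comes with each control period).
- snapshot(name): name is "side" or "top"; returns (picture, depth): 420x560x3 uint8, blue, green, red; 420x560 float32, m along the optical axis (not along the pixel's ray), 0 where there is no reading.
- camera_params(name): a dict with "mtx" (3x3 intrinsics, pixels), "k1" (the pictures are not rectified: a ray, as slopes to the right and down, at radius r is drawn at 1 + k1 r^2 times it, then the intrinsics apply), "position" and "rotation" of the camera in the world. Camera axes: x right, y down, z forward; pixel columns grow to the right and rows downward; lengths in m; the calibration is good to about 2 mm. A picture is of the moment at which its call begins. camera_params takes no time and is no camera call.
- job_done(): hands the job in; it is judged then, once.
Trained networks look in the newest picture that a camera, given by its name, has taken for a name from the list of things; names that differ only in an ending like _2 or _b are one class to them, and where a whole thing is asked for, a point or a joint stands for the part that bears it (a point fixed in the world has none). Each returns a list of dicts, best first, with "confidence" (0 to 1); they miss things now and then, are a little off and sometimes report something else, mostly with a low value. They report only what shows in the picture. A call takes as long as a camera call. They do not tell look-alikes from the thing itself.
- trace(camera, target): "pixels" (420x560 bool, what is visible of it) and "location" ([row, column] in pixels, amid what is visible of it).
The state is a dict: "clock": time; "q": joint angles; "dq": joint speeds; "joint_efforts": joint torques, N m; "ee_pos": TCP position; "tcp_rot": TCP orientation; "ft_force": force on the tool from outside, world axes, zero at the start; "ft_torque": the same for the moment, N m; "grip_width": finger opening in m; "grasp_force": force on a finger pad.
Only numpy, scipy, OpenCV 4.12 (cv2) and the standard library are available. Lean on these libraries where they do the work, as an engineer would, in place of code of your own. Each camera call takes 0.05 s, during which the arm holds its last target. There are 200 camera calls.

### The job

Get the leftover paint weighed. Level the bench scale by turning its two front foot screws until the bubble of each vial sits centred between its rings, then, with the pan still empty, press the zero button right down and let it up. Press the lid of every tin fully home while the tin stands on the bench, never on the scale, and once the scale is zeroed stand all the tins upright, wholly on the weighing pan, with both bubbles still centred and the other things on the bench left where they are.

Things in the scene. Friction and masses are not known exactly. Their poses are not given: they have to be found in the camera images.
- knob_left (a point): centre of the top of the left front foot screw's knob: black fluted knob, 48 mm in diameter, 26 mm high, top 82 mm above the bench, over a lug (top 37 to 40 mm) beside the case, at x -80, y +185 mm in the scale's axes. Turns about the vertical, stiff (0.15 N m), stays where left, keeps its height. Clockwise from above moves the left bubble 4 mm per rad towards (-1, +1) in the scale's axes
- knob_right (a point): the same for the right front foot screw, at x -80, y -185 mm in the scale's axes: clockwise from above moves the right bubble 4 mm per rad towards (-1, -1) in the scale's axes. Each screw moves only its own vial's bubble, starts within 3.6 rad of its level setting and has stops 3.9 rad either side of it
- pan (a point): centre of the top of the scale's flat steel weighing pan, 190 mm (scale x) by 230 mm (scale y), 70 mm above the bench (1 mm more or less as the screws stand); its axes are the scale's
- zero_top (a point): centre of the top of the scale's zero button: white round button 28 mm across in a grey housing in the front panel, right of the display, between the vials; pressed straight down it travels 5 mm against a spring (about 5 N) and comes back
- zero (a joint): travel of the zero button, 0 = out, 0.005 = fully pressed (m)
- scale: the bench scale; origin on the bench below the pan's centre, axes x to its rear, y to its left, z up. Grey case x -180 to +120, y -120 to +120 mm, top 58 mm above the bench. Two front feet are screws with knobs, the rear foot is fixed. Turning a screw clockwise (from above) raises its corner 2 mm a turn. A load on the pan does not turn the screws
- tin1: paint tin, plain steel with a paper label, 58 mm in diameter, 66 mm high to its rim, about 0.25 kg, upright; origin at the centre of its underside, z up. Three or four of the tins are there (None when absent)
- lid1 (a joint): plug lid of tin1: metal disc 54 mm across, 3 mm thick, on top of the tin. Value in m: 0 = 7.5 mm proud of the rim (lid top 76.5 mm above the tin's underside), 0.007 = fully home (top 69.5 mm). Starts 0 to 3 mm in, slides straight down under 8 to 12 N, then stops hard; stays where pushed
- tin2: paint tin, plain steel with a paper label, 58 mm in diameter, 66 mm high to its rim, about 0.25 kg, upright; origin at the centre of its underside, z up. Three or four of the tins are there (None when absent)
- lid2 (a joint): plug lid of tin2: metal disc 54 mm across, 3 mm thick, on top of the tin. Value in m: 0 = 7.5 mm proud of the rim (lid top 76.5 mm above the tin's underside), 0.007 = fully home (top 69.5 mm). Starts 0 to 3 mm in, slides straight down under 8 to 12 N, then stops hard; stays where pushed
- tin3: paint tin, plain steel with a paper label, 58 mm in diameter, 66 mm high to its rim, about 0.25 kg, upright; origin at the centre of its underside, z up. Three or four of the tins are there (None when absent)
- lid3 (a joint): plug lid of tin3: metal disc 54 mm across, 3 mm thick, on top of the tin. Value in m: 0 = 7.5 mm proud of the rim (lid top 76.5 mm above the tin's underside), 0.007 = fully home (top 69.5 mm). Starts 0 to 3 mm in, slides straight down under 8 to 12 N, then stops hard; stays where pushed
- tin4: paint tin, plain steel with a paper label, 58 mm in diameter, 66 mm high to its rim, about 0.25 kg, upright; origin at the centre of its underside, z up. Three or four of the tins are there (None when absent)
- lid4 (a joint): plug lid of tin4: metal disc 54 mm across, 3 mm thick, on top of the tin. Value in m: 0 = 7.5 mm proud of the rim (lid top 76.5 mm above the tin's underside), 0.007 = fully home (top 69.5 mm). Starts 0 to 3 mm in, slides straight down under 8 to 12 N, then stops hard; stays where pushed
- tape: bystander, not to be disturbed: cardboard tape roll lying flat, 96 mm across, 25 mm high; origin centre of underside
- sanding_block: bystander, not to be disturbed: cork sanding block 110 x 65 x 28 mm; origin centre of underside
- screwdriver: bystander, not to be disturbed: screwdriver lying along its x axis, low
- wrench: bystander, not to be disturbed: wrench lying along its x axis, low
- bubble_at_left (a point): top centre of the air bubble in the left vial: white, 16 mm long, slides along its vial towards the higher end
- vial_left (a point): middle of the left tubular bubble vial, on the left end of the scale's front panel, 75 mm above the bench: yellow tube 60 mm long, 15 mm thick, lying along the diagonal (-1, +1) of the scale's axes, that is towards the left foot screw. Two black rings 11 mm either side of the middle mark the centre: the bubble fits between them with 2.5 mm to spare at each end. This point's axes are the scale's
- bubble_at_right (a point): top centre of the air bubble in the right vial: white, 16 mm long, slides along its vial towards the higher end
- vial_right (a point): middle of the right tubular bubble vial, on the right end of the scale's front panel, 75 mm above the bench: yellow tube 60 mm long, 15 mm thick, lying along the diagonal (-1, -1) of the scale's axes, that is towards the right foot screw. Two black rings 11 mm either side of the middle mark the centre: the bubble fits between them with 2.5 mm to spare at each end. This point's axes are the scale's
Mind the look-alikes: they are no part of the job. Leave any black or orange look-alike of the tin4 alone. What is shaped like the tin2 but red is not meant.

How it is judged:
On the way, in this order (a step that is already met when the one before it is completed fails the run):
1. the scale is level: each bubble lies between the rings of its vial (within 3 mm of the middle) (horizontal distance between bubble_at_left and vial_left below 0.003 m and horizontal distance between bubble_at_right and vial_right below 0.003 m), for 0.5 s.
2. the zero button is pressed down with the scale level and no tin on the pan (all of step 1 and value of joint zero above 0.0038 m and not (x of tin1 in the frame of pan between -0.103 and 0.103 m and y of tin1 in the frame of pan between -0.123 and 0.123 m and z of tin1 in the frame of pan between -0.02 and 0.03 m) and not (x of tin2 in the frame of pan between -0.103 and 0.103 m and y of tin2 in the frame of pan between -0.123 and 0.123 m and z of tin2 in the frame of pan between -0.02 and 0.03 m) and not (x of tin3 in the frame of pan between -0.103 and 0.103 m and y of tin3 in the frame of pan between -0.123 and 0.123 m and z of tin3 in the frame of pan between -0.02 and 0.03 m) and not (x of tin4 in the frame of pan between -0.103 and 0.103 m and y of tin4 in the frame of pan between -0.123 and 0.123 m and z of tin4 in the frame of pan between -0.02 and 0.03 m)), for 0.05 s.
At the end, for the whole second after the job is handed in: every tin present stands upright (within 0.08 rad) and at rest wholly on the weighing pan (its axis within 73 mm in the scale's x and 93 mm in its y of the pan's centre), with its lid home (joint above 5.5 mm), and both bubbles are within 3 mm of the middle of their vials (all of step 1 and x of tin1 in the frame of pan between -0.073 and 0.073 m and y of tin1 in the frame of pan between -0.093 and 0.093 m and z of tin1 in the frame of pan between -0.006 and 0.006 m and angle between each of tin1, tin2, tin3, tin4's own z axis and vertical below 0.08 rad and linear speed of each of tin1, tin2, tin3, tin4 below 0.02 m/s and value of joint each of lid1, lid2, lid3, lid4 above 0.0055 m and x of tin2 in the frame of pan between -0.073 and 0.073 m and y of tin2 in the frame of pan between -0.093 and 0.093 m and z of tin2 in the frame of pan between -0.006 and 0.006 m and x of tin3 in the frame of pan between -0.073 and 0.073 m and y of tin3 in the frame of pan between -0.093 and 0.093 m and z of tin3 in the frame of pan between -0.006 and 0.006 m and x of tin4 in the frame of pan between -0.073 and 0.073 m and y of tin4 in the frame of pan between -0.093 and 0.093 m and z of tin4 in the frame of pan between -0.006 and 0.006 m); the robot touches nothing.
It fails at once if a tin stands on the weighing pan with its lid not pressed home ((x of tin1 in the frame of pan between -0.093 and 0.093 m and y of tin1 in the frame of pan between -0.113 and 0.113 m and z of tin1 in the frame of pan between -0.02 and 0.003 m and value of joint lid1 below 0.0045 m) or (x of tin2 in the frame of pan between -0.093 and 0.093 m and y of tin2 in the frame of pan between -0.113 and 0.113 m and z of tin2 in the frame of pan between -0.02 and 0.003 m and value of joint lid2 below 0.0045 m) or (x of tin3 in the frame of pan between -0.093 and 0.093 m and y of tin3 in the frame of pan between -0.113 and 0.113 m and z of tin3 in the frame of pan between -0.02 and 0.003 m and value of joint lid3 below 0.0045 m) or (x of tin4 in the frame of pan between -0.093 and 0.093 m and y of tin4 in the frame of pan between -0.113 and 0.113 m and z of tin4 in the frame of pan between -0.02 and 0.003 m and value of joint lid4 below 0.0045 m)).
It fails at once if one of the other loose things on the bench is pushed more than 4 cm from its place (distance of any of tape, sanding_block, screwdriver, wrench from where it was at the start of the episode above 0.04 m).
Of tin1, tin2, tin3, tin4 only 3 to 4 are there at a start; the rules pass over those that are not, and their reading is None.
At some moment in a run one of tin1, tin2, tin3, tin4 may be knocked a few centimetres aside while the robot is not near it.
It also fails if it takes over 210 s, if anything falls off the work surface, if the arm or the gripper's body presses on something with over 40 N, if the wrist force passes 120 N, or if a joint passes its speed limit or range.

## Working session

There is one attempt and no reset: what is moved stays moved. The work goes in short steps, Python scripts to look and compute and a shell command to move; the robot and the scene stay as the last step left them, time stands still between calls to the robot, and variables do not carry over. Pictures are saved under pics/ and viewed, at most 14 in all, crops included, and the job is handed in when it is done.

```bash
ls; mkdir -p pics; python3 - <<'E'
from cell import *
import cv2
for n in("top","side"):
    p,d=snapshot(n); cv2.imwrite(f"pics/{n}0.png",p); c=camera_params(n); print(n,c)
print(get_state())
E
```

```text
pics
top {'mtx': array([[456.67048052,   0.        , 280.50489653],
       [  0.        , 456.67048052, 210.51718912],
       [  0.        ,   0.        ,   1.        ]]), 'k1': -0.08506078457981496, 'position': array([2.29198934e-01, 1.44014806e-03, 1.57292683e+00]), 'rotation': array([-0.05293319,  0.71102925, -0.69896064,  0.0555833 ])}
side {'mtx': array([[409.34429444,   0.        , 281.98066273],
       [  0.        , 409.34429444, 208.40055225],
       [  0.        ,   0.        ,   1.        ]]), 'k1': -0.0527925791992303, 'position': array([ 0.36390436, -0.92523504,  1.05728667]), 'rotation': array([-0.37201231,  0.92657341, -0.05060702,  0.02252765])}
{'clock': 0.1, 'q': array([ 1.15192432e+00,  2.45743020e-01,  1.55890225e+00,  3.92891010e-05,
        1.33871652e+00, -1.74103188e-01]), 'dq': array([ 0.00130545,  0.00064478, -0.00280703, -0.00052968, -0.00170931,
        0.00118614]), 'joint_efforts': array([-3.86666470e-04, -4.30671251e+01, -3.27127397e+01, -1.85868689e-04,
        2.90544398e-03, -1.83119141e-06]), 'ee_pos': array([0.15729308, 0.63015858, 0.23028585]), 'tcp_rot': array([-2.76718543e-04,  1.22083579e-01,  9.92519429e-01, -8.40391005e-04]), 'ft_force': array([ 0.59787627,  0.05366791, -0.51984711]), 'ft_torque': array([-0.03940887,  0.01530815,  0.01399421]), 'grasp_force': 0.0, 'grip_width': 0.08539319234307717}
```

View pics/top0.png

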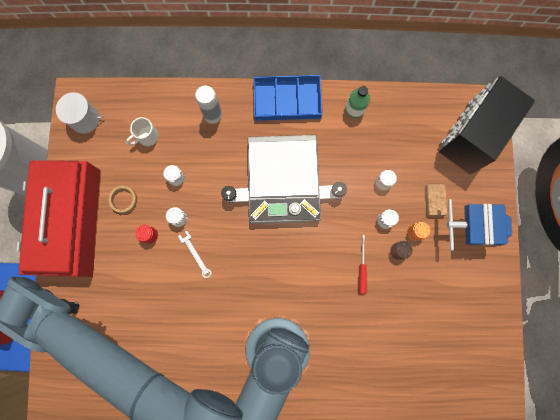

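View pics/side0.png

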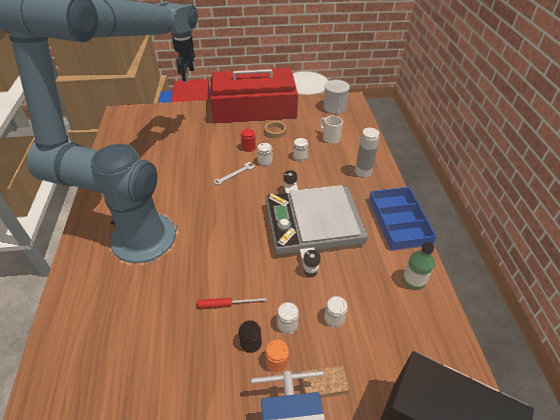

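Top view: scale at about (284,180), knobs at (229,193) and (338,190). The plain tins are at (173,176), (177,217), (387,180) and (388,219). The look-alikes are red at (146,233), orange at (421,231) and black at (402,250).

```bash
cat > h.py <<'E'
from cell import *
import cv2, numpy as np
from scipy.spatial.transform import Rotation as R
def rot(q): return R.from_quat([q[1],q[2],q[3],q[0]])
def world(cam,rc,z):
    c=camera_params(cam)
    u=cv2.undistortPoints(np.array([[[rc[1],rc[0]]]],float),c['mtx'],np.array([c['k1'],0,0,0.]))[0,0]
    d=rot(c['rotation']).apply([u[0],u[1],1]); p=np.array(c['position'])
    return p+d*(z-p[2])/d[2]
def project(cam,P):
    c=camera_params(cam); r=rot(c['rotation']).inv()
    v=r.apply(np.atleast_2d(P)-np.array(c['position'])); s=v[:,:2]/v[:,2:]
    s=s*(1+c['k1']*(s**2).sum(1,keepdims=True)); m=c['mtx']
    return s*[m[0,0],m[1,1]]+m[:2,2]   # col,row
def find(cam,t):
    return [(x['confidence'],x['location'],x['pixels']) for x in trace(cam,t)]
E
python3 - <<'E'
from h import *
for cam in("top","side"):
    p,d=snapshot(cam)
    for t,z in(("knob_left",.082),("knob_right",.082),("pan",.07),("zero_top",.063),("vial_left",.075),("vial_right",.075),("bubble_at_left",.08),("bubble_at_right",.08),("tin1",.07)):
        for cf,l,m in find(cam,t):
            if cf>.3: print(cam,t,round(cf,2),np.round(l,1),m.sum(),np.round(world(cam,l,z),4)[:2])
    if cam=="top": cr=p[185:235,225:345]; 
    else: cr=p[180:260,255:345]
    cv2.imwrite(f"pics/crop_{cam}.png",cv2.resize(cr,None,fx=6,fy=6,interpolation=cv2.INTER_CUBIC))
E
```

```text
top knob_left 0.45 [194.7 230. ] 171 [0.5103 0.1665]
top knob_right 0.47 [187.9 338.3] 183 [ 0.5398 -0.1938]
top pan 0.6 [180.3 284. ] 6481 [ 0.5651 -0.0123]
top pan 0.47 [218.2 382.4] 294 [ 0.4419 -0.3429]
top vial_left 0.92 [181.5 280.1] 6523 [0.5596 0.0008]
top vial_left 0.7 [191.6 225.6] 184 [0.5219 0.1824]
top vial_left 0.52 [251.2 192.7] 288 [0.321  0.2838]
top vial_right 0.73 [180.  283.5] 6481 [ 0.5649 -0.0106]
top bubble_at_left 0.64 [276.6 364.2] 265 [ 0.2476 -0.2781]
top bubble_at_left 0.61 [180.8 284.6] 6560 [ 0.5612 -0.0142]
top tin1 0.83 [232.  148.4] 372 [0.382  0.4358]
top tin1 0.79 [231.8 415.7] 338 [ 0.398  -0.4546]
top tin1 0.71 [217.6 171.9] 303 [0.4317 0.3594]
top tin1 0.68 [180.  383.5] 318 [ 0.5726 -0.3491]
top tin1 0.68 [254.3 399.4] 320 [ 0.3223 -0.3979]
top tin1 0.63 [218.9 386.7] 283 [ 0.4398 -0.3574]
top tin1 0.61 [175.5 172.1] 276 [0.5754 0.3666]
side knob_left 0.59 [176.6 289.1] 152 [0.5137 0.156 ]
side knob_left 0.42 [127.2 272. ] 271 [0.4814 0.4632]
side knob_right 0.66 [258.8 309.5] 256 [ 0.5292 -0.2109]
side knob_right 0.66 [219.1 312.3] 5654 [ 0.563  -0.0552]
side pan 0.63 [219.5 313.3] 5492 [ 0.5684 -0.0466]
side vial_left 0.47 [219.6 282. ] 47 [ 0.4664 -0.0406]
side vial_right 0.73 [219.4 310.9] 5663 [ 0.5597 -0.0497]
side bubble_at_left 0.66 [148.7 301.1] 266 [0.5797 0.313 ]
side tin1 0.92 [357.  275.4] 614 [ 0.3995 -0.4936]
side tin1 0.91 [312.4 338.8] 548 [ 0.5819 -0.3883]
side tin1 0.81 [316.4 285.4] 537 [ 0.4373 -0.3843]
side tin1 0.61 [140.3 248.9] 288 [0.383 0.401]
side tin1 0.58 [148.9 302.1] 298 [0.5856 0.324 ]
side tin1 0.57 [334.9 249. ] 616 [ 0.3375 -0.4271]
side tin1 0.56 [152.6 263.7] 289 [0.4354 0.3168]
```

View pics/crop_top.png

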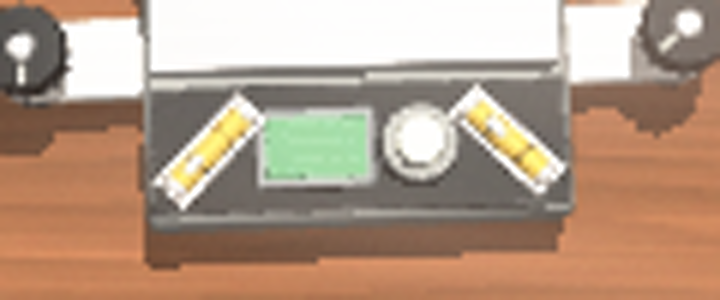

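View pics/crop_side.png

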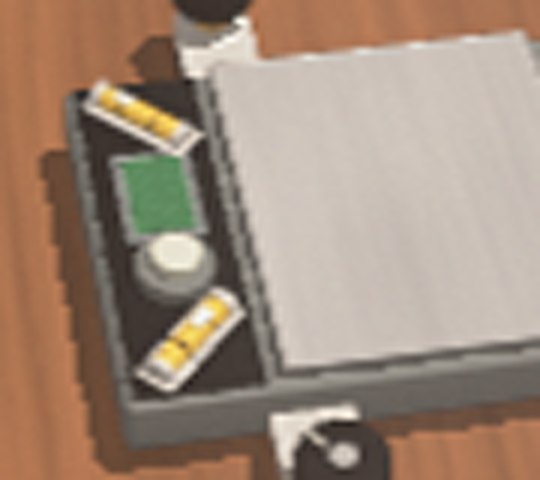

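Both views show the left bubble off towards the front-left and the right bubble off towards the rear-left. So the left screw turns anticlockwise and the right one clockwise. The knob dots are near (228,192) and (339,189).

```bash
cat >> h.py <<'E'
def cloud(cam,d):
    c=camera_params(cam); h,w=d.shape
    g=np.stack(np.meshgrid(np.arange(w),np.arange(h)),-1).reshape(-1,1,2).astype(float)
    u=cv2.undistortPoints(g,c['mtx'],np.array([c['k1'],0,0,0.])).reshape(-1,2)
    P=np.c_[u,np.ones(len(u))]*d.reshape(-1,1)
    return (rot(c['rotation']).apply(P)+np.array(c['position'])).reshape(h,w,3)
def spot(p,r,c,w=4,th=150):
    g=p[r-w:r+w+1,c-w:c+w+1].min(2).astype(float); g=np.clip(g-th,0,None)
    y,x=np.mgrid[r-w:r+w+1,c-w:c+w+1]; return (g*y).sum()/g.sum(),(g*x).sum()/g.sum()
def tins(p,d,guess):
    W=cloud("top",d); out=[]
    for gx,gy in guess:
        m=(d>0)&(np.hypot(W[...,0]-gx,W[...,1]-gy)<.05)&(W[...,2]>.055)&(W[...,2]<.1)
        if m.sum()<20: out.append(None); continue
        P=W[m]; c,r=cv2.minEnclosingCircle(P[:,:2].astype(np.float32)); out.append((np.round(P.mean(0),4),np.round(c,4),round(r,4),m.sum(),np.round(np.percentile(P[:,2],[50,90]),4)))
    return out
E
python3 - <<'E'
from h import *
p,d=snapshot("top")
kl=spot(p,192,228,3);kr=spot(p,188,339,3); A=world("top",kl,.082);B=world("top",kr,.082)
v=(A-B)[:2]; print(kl,kr,A,B,np.linalg.norm(v),"yaw",np.arctan2(-v[0],v[1]))
W=cloud("top",d)
m=(W[...,2]>.064)&(W[...,2]<.078)&(abs(W[...,0]-.56)<.15)&(abs(W[...,1]+.012)<.13)&(p.min(2)>150)
n,lab,st,ce=cv2.connectedComponentsWithStats(m.astype(np.uint8)); k=1+st[1:,4].argmax()
print("pan",cv2.minAreaRect(W[lab==k][:,:2].astype(np.float32)),W[lab==k].mean(0))
for t in tins(p,d,[(.5754,.3666),(.4317,.3594),(.5726,-.3491),(.4398,-.3574)]): print(t)
for cam,im in(("top",p),("side",snapshot("side")[0])):
    u=project(cam,[A,B]);print(cam,u)
    yaw=np.arctan2(-v[0],v[1]);Rz=lambda a:np.array([np.cos(yaw)*a[0]-np.sin(yaw)*a[1],np.sin(yaw)*a[0]+np.cos(yaw)*a[1]])
    O=(A+B)[:2]/2-Rz([-.08,0]);print("O",O,yaw)
    if cam=="side":continue
    z=spot(im,207,294,5,120); Zb=world("top",z,.065);print("zero",z,Zb)
E
```

```text
(np.float64(192.19925512104282), np.float64(227.88081936685288)) (np.float64(188.51414068165337), np.float64(339.10877447425673)) [0.5186783  0.17384614 0.082     ] [ 0.53778183 -0.19646099  0.082     ] 0.37079956494753935 yaw 0.051542663858533025
pan ((0.6092411279678345, -0.00873430073261261), (0.19393277168273926, 0.231361523270607), 2.309800386428833) [ 0.60663129 -0.0077044   0.07116463]
(array([0.5824, 0.3662, 0.0748]), array([0.5839, 0.3667]), 0.0298, np.int64(232), array([0.0758, 0.0805]))
(array([0.4376, 0.3504, 0.0739]), array([0.4393, 0.3521]), 0.0299, np.int64(239), array([0.0748, 0.08  ]))
(array([ 0.5786, -0.3611,  0.0734]), array([ 0.5802, -0.3622]), 0.029, np.int64(231), array([0.0742, 0.0795]))
(array([ 0.4436, -0.3649,  0.0729]), array([ 0.4453, -0.3675]), 0.0294, np.int64(239), array([0.0738, 0.0785]))
top [[227.88081937 192.19925512]
 [339.10877447 188.51414068]]
O [ 0.60812382 -0.00718584] 0.051542663858533025
zero (np.float64(207.2909852024922), np.float64(294.38970015576325)) [ 0.47445716 -0.04853012  0.065     ]
side [[289.85790843 173.21022907]
 [311.59144547 254.65428176]]
O [ 0.60812382 -0.00718584] 0.051542663858533025
```

```bash
cat >> h.py <<'E'
O=np.array([.608,-.0075]); YAW=.050
def s2w(x,y,z=0): return np.array([O[0]+np.cos(YAW)*x-np.sin(YAW)*y,O[1]+np.sin(YAW)*x+np.cos(YAW)*y,z])
def ortho(cam,p,x0,x1,y0,y1,z,res=.0005):
    xs=np.arange(x1,x0,-res); ys=np.arange(y1,y0,-res)
    P=np.array([s2w(x,y,z) for x in xs for y in ys]); u=project(cam,P).reshape(len(xs),len(ys),2).astype(np.float32)
    return cv2.remap(p,u[...,0],u[...,1],cv2.INTER_CUBIC)
E
python3 - <<'E'
from h import *
rows=[]
for cam in("top","side"):
    p,d=snapshot(cam); a=ortho(cam,p,-.18,-.10,.03,.13,.080,.00035); b=ortho(cam,p,-.18,-.10,-.13,-.03,.080,.00035); rows.append(np.hstack([a,b]))
    if cam=="top":
        W=cloud(cam,d); print(np.round(W[207,290:300,2],4),np.round(W[203:212,294,2],4))
im=np.vstack(rows); cv2.imwrite("pics/vials.png",cv2.resize(im,None,fx=1.35,fy=1.3)); print(im.shape)
E
```

```text
[0.0699 0.082  0.086  0.085  0.0807 0.0822 0.0795 0.0744 0.077  0.0704] [0.0712 0.0777 0.0797 0.0763 0.0807 0.0771 0.0761 0.0831 0.0766]
(458, 572, 3)
```

View pics/vials.png

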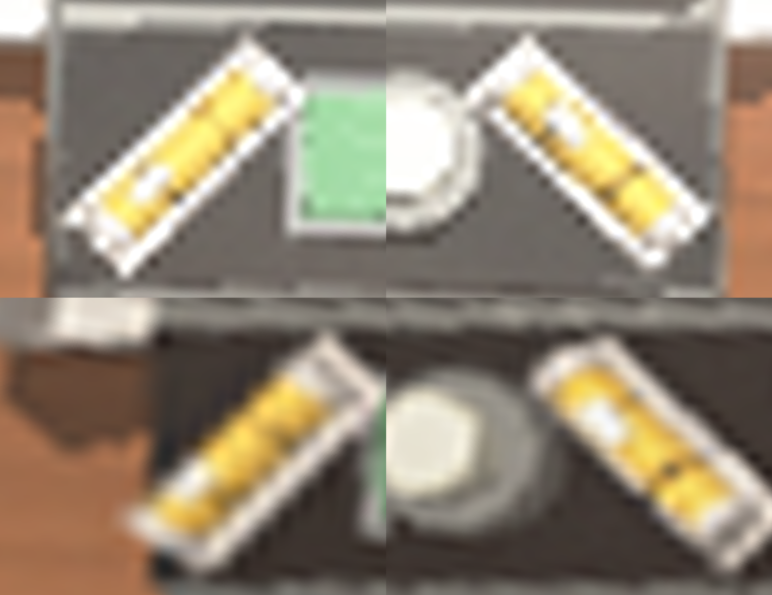

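Left bubble is about 11.5 mm off (roughly 2.9 rad anticlockwise). Right bubble is about 8.5 mm off (roughly 2.1 rad clockwise).

```bash
cat >> h.py <<'E'
def plan(x,y,z):
    s=get_state(); v=rot(s['tcp_rot']).inv().apply(np.array([x,y,z])-s['ee_pos'])*100
    ty=rot(s['tcp_rot']).apply([0,1,0])
    print("shift cm",np.round(v,2),"toolY ang",round(np.arctan2(ty[1],ty[0]),3),"q6",round(s['q'][5],3),"q1",round(s['q'][0],3),"tcp",np.round(s['ee_pos'],4),"w",round(s['grip_width'],4),"t",round(s['clock'],2),"F",np.round(s['ft_force'],1))
E
python3 -c "
from h import *
k=s2w(-.08,.185);print(k,s2w(-.08,-.185));plan(.5187,.1738,.16)"
```

```text
[0.51885383 0.17327046 0.        ] [ 0.53734613 -0.19626713  0.        ]
shift cm [-46.11 -35.57   7.13] toolY ang 1.326 q6 -0.174 q1 1.152 tcp [0.1576 0.6306 0.2313] w 0.0852 t 1.3 F [ 0.  -0.3 -0.1]
```

```bash
python3 -m inch '[[[-1,-46.1,-35.6,0,1.8],[-1,-46.1,-35.6,0,1.8],[-1,-46.1,-35.6,0,1.8],[-1,-46.1,-35.6,0,1.8],[-1,-46.1,-35.6,0,1.8],[-1,-46.1,-35.6,0,1.8],[-1,-46.1,-35.6,0,1.8],[-1,-46.1,-35.6,0,1.8],[-1,-46.1,-35.6,0,1.8],[-1,-46.1,-35.6,0,1.8]]]'; python3 -m inch '[[[-1,0,0,7.1,1.3],[-1,0,0,7.1,1.3],[-1,0,0,7.1,1.3],[-1,0,0,7.1,1.3],[-1,0,0,7.1,1.3],[-1,0,0,7.1,1.3],[-1,0,0,7.1,1.3],[-1,0,0,7.1,1.3]]]'; python3 -c "
from h import *
plan(.5187,.1736,.052)"
```

```text
clock: 2.55
ee_pos: [0.5203, 0.1707, 0.2315]
tcp_rot: [0.0, 0.855, 0.518, 0.0]
ft_force: [0.0, 0.1, -0.2]
grip_width: 0.0852
grasp_force: 0.0
clock: 3.55
ee_pos: [0.5186, 0.1735, 0.1604]
tcp_rot: [-0.0, 0.995, -0.1, 0.0]
ft_force: [-0.5, 0.5, -0.3]
grip_width: 0.0855
grasp_force: 0.0
shift cm [ 1.000e-02 -1.000e-02  1.084e+01] toolY ang -1.772 q6 1.887 q1 0.116 tcp [0.5186 0.1735 0.1604] w 0.0855 t 3.55 F [-0.5  0.5 -0.3]
```

```bash
python3 -m inch '[[[-1,0,0,5,0],[-1,0,0,9,0],[-1,0,0,10.8,0],[-1,0,0,10.8,0],[1,0,0,10.8,0],[1,0,0,10.8,0],[1,0,0,10.8,0],[1,0,0,10.8,0],[1,0,0,10.8,0],[1,0,0,10.8,0]]]'; python3 -c "
from h import *
plan(.5187,.1736,.052)"
```

```text
clock: 4.8
ee_pos: [0.5195, 0.1718, 0.0546]
tcp_rot: [0.002, 0.995, -0.101, 0.001]
ft_force: [-5.0, -9.3, 10.0]
grip_width: 0.0465
grasp_force: 60.8
shift cm [-0.12 -0.16  0.26] toolY ang -1.772 q6 1.889 q1 0.114 tcp [0.5195 0.1718 0.0546] w 0.0465 t 4.8 F [-5.  -9.3 10. ]
```

```bash
python3 -m inch '[[[1,0,0,-0.2,-0.18],[1,0,0,-0.2,-0.36],[1,0,0,-0.2,-0.54],[1,0,0,-0.2,-0.72],[1,0,0,-0.2,-0.9],[1,0,0,-0.2,-1.08],[1,0,0,-0.2,-1.26],[1,0,0,-0.2,-1.44],[1,0,0,-0.2,-1.6],[1,0,0,-0.2,-1.6]]]'; python3 -m inch '[[[1,0,0,0,-0.18],[1,0,0,0,-0.36],[1,0,0,0,-0.54],[1,0,0,0,-0.72],[1,0,0,0,-0.9],[1,0,0,0,-1.08],[1,0,0,0,-1.2],[1,0,0,0,-1.2],[1,0,0,0,-1.2]]]'; python3 - <<'E'
from h import *
plan(.5187,.1736,.16)
rows=[]
for cam in("top","side"):
    p,d=snapshot(cam); a=ortho(cam,p,-.18,-.10,.03,.13,.080,.00035); b=ortho(cam,p,-.18,-.10,-.13,-.03,.080,.00035); rows.append(np.hstack([a,b]))
cv2.imwrite("pics/vials2.png",cv2.resize(np.vstack(rows),None,fx=1.35,fy=1.3))
E
```

```text
clock: 6.05
ee_pos: [0.5182, 0.1737, 0.0547]
tcp_rot: [-0.0, 0.766, 0.643, -0.0]
ft_force: [-3.4, 0.8, 0.3]
grip_width: 0.0465
grasp_force: 64.6
clock: 7.18
ee_pos: [0.5165, 0.173, 0.0546]
tcp_rot: [-0.002, 0.27, 0.963, -0.001]
ft_force: [-10.8, -4.5, 7.3]
grip_width: 0.0465
grasp_force: 65.5
shift cm [ -0.12   0.12 -10.54] toolY ang 1.024 q6 -0.908 q1 0.115 tcp [0.5165 0.173  0.0546] w 0.0465 t 7.17 F [-10.8  -4.5   7.3]
```

View pics/vials2.png

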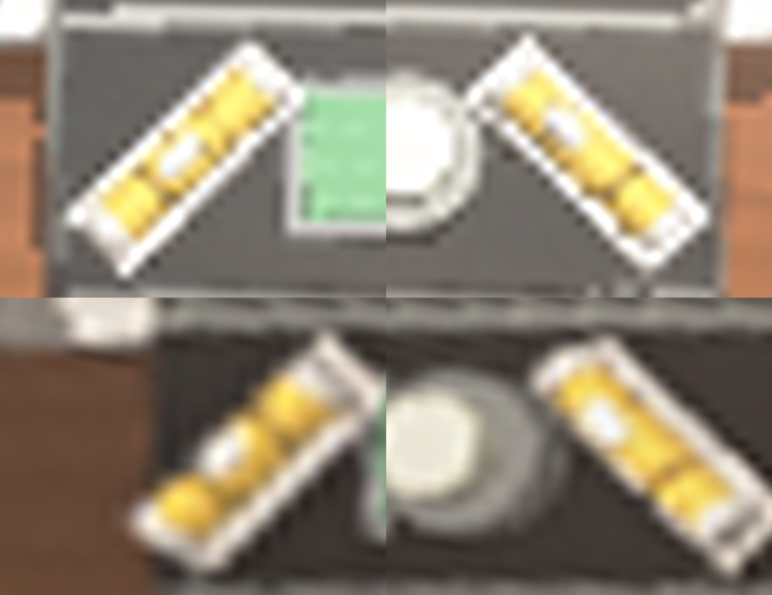

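```bash
cat >> h.py <<'E'
from scipy.ndimage import gaussian_filter1d as gf
def vial(cam,p,side,z=.0815):
    # s>0 towards foot screw; returns profile of blue & red along the vial
    sg=1 if side=="left" else -1; s=np.arange(-.034,.0341,.001); t=np.arange(-.003,.0031,.001)
    k=2**-.5; X=lambda a,b:s2w(-.1405-k*a+k*b,sg*(.082+k*a+k*b),z)
    u=project(cam,np.array([X(a,b) for a in s for b in t])).reshape(len(s),len(t),2).astype(np.float32)
    im=cv2.remap(p,u[...,0],u[...,1],cv2.INTER_CUBIC).astype(float).mean(1)
    return s*1000,im
E
python3 - <<'E'
from h import *
for cam in("top","side"):
    p,d=snapshot(cam)
    for sd in("left","right"):
        s,im=vial(cam,p,sd); print(cam,sd); print(' '.join(f"{a:.0f}:{b:.0f}/{r:.0f}" for a,b,r in zip(s,im[:,0],im[:,2])))
E
```

```text
top left
-34:128/137 -33:178/187 -32:223/232 -31:246/252 -30:252/254 -29:253/254 -28:249/252 -27:236/249 -26:209/246 -25:176/246 -24:149/247 -23:130/250 -22:123/253 -21:123/254 -20:125/255 -19:127/254 -18:128/254 -17:128/255 -16:127/255 -15:126/254 -14:124/253 -13:120/251 -12:116/246 -11:113/244 -10:116/246 -9:119/251 -8:119/253 -7:122/254 -6:136/249 -5:160/242 -4:187/237 -3:208/240 -2:218/246 -1:226/250 0:230/250 1:228/249 2:225/250 3:222/250 4:224/248 5:228/245 6:226/243 7:211/244 8:184/245 9:150/243 10:121/234 11:100/220 12:94/210 13:101/216 14:114/235 15:124/253 16:127/255 17:126/255 18:124/255 19:124/253 20:124/253 21:123/254 22:119/255 23:115/254 24:125/254 25:156/253 26:195/252 27:229/253 28:245/253 29:247/251 30:239/246 31:222/233 32:200/215 33:172/188 34:141/155
top right
-34:131/142 -33:187/193 -32:237/240 -31:254/255 -30:253/255 -29:250/253 -28:247/251 -27:240/249 -26:219/247 -25:189/246 -24:159/247 -23:138/252 -22:129/254 -21:129/254 -20:130/254 -19:130/254 -18:128/253 -17:130/248 -16:143/242 -15:165/241 -14:188/244 -13:209/243 -12:220/236 -11:223/228 -10:224/230 -9:224/2
[... 1130 characters left out ...]
side right
-34:54/66 -33:54/66 -32:55/67 -31:55/68 -30:57/69 -29:61/73 -28:66/77 -27:72/83 -26:77/88 -25:82/92 -24:87/97 -23:95/106 -22:104/116 -21:114/126 -20:119/131 -19:119/131 -18:113/127 -17:106/122 -16:100/118 -15:98/117 -14:99/119 -13:102/122 -12:102/123 -11:99/121 -10:94/117 -9:89/110 -8:87/106 -7:89/106 -6:92/109 -5:94/114 -4:94/114 -3:92/112 -2:89/108 -1:86/104 0:83/101 1:79/98 2:75/95 3:71/92 4:70/92 5:71/96 6:73/99 7:75/101 8:76/102 9:81/104 10:87/109 11:92/113 12:93/114 13:90/112 14:87/109 15:89/109 16:92/110 17:92/109 18:85/102 19:73/91 20:64/81 21:59/75 22:59/75 23:63/80 24:70/88 25:79/97 26:88/104 27:90/106 28:88/104 29:85/101 30:84/101 31:86/103 32:90/106 33:89/106 34:85/102
```

Left bubble is now about 1.4 mm towards the screw, so it needs another -0.35 rad. Right bubble is -8.9 mm off, so it needs +2.2 rad.

```bash
python3 -m inch '[[[1,0,0,0,-0.15],[1,0,0,0,-0.35],[1,0,0,0,-0.35],[-1,0,0,0,-0.35],[-1,0,0,0,-0.35],[-1,0,0,0,-0.35],[-1,0,0,-5,-0.35],[-1,0,0,-11,-0.35],[-1,0,0,-11,-0.35],[-1,0,0,-11,-0.35]]]'; python3 - <<'E'
from h import *
p,d=snapshot("top")
for sd in("left","right"):
    s,im=vial("top",p,sd); print(sd,' '.join(f"{a:.0f}:{b:.0f}" for a,b in zip(s,im[:,0]) if abs(a)<17))
plan(.5377,-.1964,.16)
E
```

```text
clock: 8.62
ee_pos: [0.5184, 0.1735, 0.1642]
tcp_rot: [0.0, 0.097, 0.995, 0.0]
ft_force: [0.4, 0.1, -0.4]
grip_width: 0.0856
grasp_force: 0.0
left -17:128 -16:127 -15:127 -14:125 -13:122 -12:117 -11:113 -10:115 -9:120 -8:128 -7:140 -6:163 -5:192 -4:215 -3:224 -2:224 -1:226 0:228 1:227 2:225 3:221 4:218 5:210 6:192 7:165 8:140 9:122 10:110 11:102 12:99 13:103 14:114 15:124 16:128
right -17:132 -16:143 -15:165 -14:188 -13:209 -12:220 -11:224 -10:224 -9:224 -8:225 -7:225 -6:225 -5:220 -4:211 -3:193 -2:171 -1:148 0:133 1:126 2:126 3:128 4:128 5:126 6:126 7:127 8:126 9:121 10:111 11:104 12:101 13:103 14:112 15:120 16:126
shift cm [ -9.13 -35.9    0.31] toolY ang 1.376 q6 -1.26 q1 0.116 tcp [0.5177 0.1734 0.163 ] w 0.0854 t 8.68 F [0.1 0.8 0.3]
```

```bash
python3 -m inch '[[[-1,-9.2,-35.9,0,0],[-1,-9.2,-35.9,0,0],[-1,-9.2,-35.9,0,0],[-1,-9.2,-35.9,0,0],[-1,-9.2,-35.9,0,0],[-1,-9.2,-35.9,0,0],[-1,-9.2,-35.9,0,0],[-1,-9.2,-35.9,0,0],[-1,-9.2,-35.9,0,0]]]'; python3 -c "
from h import *
plan(.5377,-.1964,.054)"
```

```text
clock: 9.8
ee_pos: [0.5389, -0.1949, 0.1633]
tcp_rot: [-0.001, 0.096, 0.995, 0.0]
ft_force: [-0.2, 0.6, -0.1]
grip_width: 0.0855
grasp_force: 0.0
shift cm [ 0.07 -0.17 10.93] toolY ang 1.378 q6 -1.923 q1 -0.545 tcp [ 0.5389 -0.1949  0.1633] w 0.0855 t 9.8 F [-0.2  0.6 -0.1]
```

```bash
python3 -m inch '[[[-1,0.1,-0.1,5,0],[-1,0.1,-0.1,9,0],[-1,0.1,-0.1,10.8,0],[-1,0.1,-0.1,10.8,0],[1,0.1,-0.1,10.8,0],[1,0.1,-0.1,10.8,0],[1,0.1,-0.1,10.8,0],[1,0.1,-0.1,10.8,0],[1,0.1,-0.1,10.8,0],[1,0.1,-0.1,10.8,0]]]';  python3 -m inch '[[[1,0,0,0,0.18],[1,0,0,0,0.36],[1,0,0,0,0.54],[1,0,0,0,0.72],[1,0,0,0,0.9],[1,0,0,0,1.08],[1,0,0,0,1.26],[1,0,0,0,1.44],[1,0,0,0,1.6],[1,0,0,0,1.6]]]'; python3 -m inch '[[[1,0,0,0,0.18],[1,0,0,0,0.36],[1,0,0,0,0.6],[1,0,0,0,0.6],[1,0,0,0,0.6]]]';python3 - <<'E'
from h import *
p,d=snapshot("top")
for sd in("left","right"):
    s,im=vial("top",p,sd); print(sd,' '.join(f"{a:.0f}:{b:.0f}" for a,b in zip(s,im[:,0]) if abs(a)<17))
plan(.5377,-.1964,.16)
E
```

```text
clock: 11.05
ee_pos: [0.5392, -0.1978, 0.0584]
tcp_rot: [0.001, 0.097, 0.995, -0.0]
ft_force: [-1.3, 1.2, 6.4]
grip_width: 0.046
grasp_force: 60.9
clock: 12.3
ee_pos: [0.5371, -0.1991, 0.0584]
tcp_rot: [0.0, 0.782, 0.623, -0.002]
ft_force: [-10.8, -4.7, 10.4]
grip_width: 0.0459
grasp_force: 61.5
clock: 12.92
ee_pos: [0.5363, -0.1986, 0.0584]
tcp_rot: [-0.0, 0.931, 0.365, -0.003]
ft_force: [-14.6, -2.5, 14.5]
grip_width: 0.0461
grasp_force: 61.9
left -17:128 -16:127 -15:127 -14:126 -13:122 -12:115 -11:112 -10:115 -9:121 -8:125 -7:133 -6:153 -5:185 -4:212 -3:225 -2:225 -1:226 0:228 1:228 2:226 3:222 4:221 5:216 6:197 7:168 8:140 9:120 10:108 11:100 12:96 13:101 14:113 15:123 16:127
right -17:131 -16:133 -15:133 -14:130 -13:123 -12:116 -11:110 -10:110 -9:113 -8:118 -7:121 -6:123 -5:125 -4:127 -3:131 -2:134 -1:137 0:138 1:138 2:138 3:139 4:140 5:141 6:142 7:144 8:145 9:146 10:146 11:146 12:147 13:147 14:147 15:146 16:146
shift cm [  0.21  -0.09 -10.16] toolY ang -0.824 q6 0.275 q1 -0.551 tcp [ 0.5362 -0.1986  0.0584] w 0.0462 t 12.97 F [-15.3  -1.5  15.1]
```

```bash
python3 -m inch '[[[-1,0,0,0,0],[-1,0,0,0,0],[-1,0,0,0,0],[-1,0,0,-5,0],[-1,0,0,-11,0],[-1,0,0,-11,0],[-1,0,0,-20,0],[-1,0,0,-20,0]]]'; python3 - <<'E'
from h import *
p,d=snapshot("top")
for sd in("left","right"):
    s,im=vial("top",p,sd); print(sd,' '.join(f"{a:.0f}:{b:.0f}" for a,b in zip(s,im[:,0]) if abs(a)<17))
plan(.4745,-.0485,.12)
E
```

```text
clock: 13.98
ee_pos: [0.539, -0.1976, 0.2591]
tcp_rot: [0.001, 0.931, 0.365, 0.001]
ft_force: [0.1, -0.5, 0.3]
grip_width: 0.0853
grasp_force: 0.0
left -17:127 -16:127 -15:127 -14:126 -13:122 -12:115 -11:111 -10:113 -9:119 -8:125 -7:134 -6:154 -5:184 -4:211 -3:223 -2:223 -1:225 0:228 1:227 2:224 3:221 4:219 5:215 6:196 7:167 8:140 9:120 10:108 11:99 12:94 13:99 14:112 15:123 16:126
right -17:118 -16:121 -15:124 -14:126 -13:129 -12:131 -11:133 -10:135 -9:137 -8:139 -7:140 -6:141 -5:142 -4:142 -3:143 -2:143 -1:145 0:146 1:147 2:148 3:148 4:148 5:149 6:150 7:151 8:152 9:153 10:153 11:154 12:155 13:155 14:155 15:156 16:156
shift cm [  5.32 -15.58  14.11] toolY ang -0.824 q6 0.275 q1 -0.549 tcp [ 0.5402 -0.1983  0.2623] w 0.0854 t 14.03 F [ 2.2 -0.9  2. ]
```

```bash
python3 -c "
from h import *
plan(.4445,-.3660,.12)"
```

```text
shift cm [-18.45   5.68  14.23] toolY ang -0.824 q6 0.275 q1 -0.549 tcp [ 0.5402 -0.1983  0.2623] w 0.0854 t 14.03 F [ 2.2 -0.9  2. ]
```

```bash
python3 -m inch '[[[1,-18.4,5.7,0,0],[1,-18.4,5.7,0,0],[1,-18.4,5.7,0,0],[1,-18.4,5.7,14.2,0],[1,-18.4,5.7,14.2,0],[1,-18.4,5.7,14.2,0],[1,-18.4,5.7,14.2,0],[1,-18.4,5.7,14.2,0],[1,-18.4,5.7,14.2,0]]]'; python3 - <<'E'
from h import *
p,d=snapshot("top")
for sd in("left","right"):
    s,im=vial("top",p,sd); print(sd,' '.join(f"{a:.0f}:{b:.0f}" for a,b in zip(s,im[:,0]) if abs(a)<17))
for t in tins(p,d,[(.583,.366),(.4385,.351),(.579,-.3615),(.4445,-.366)]): print(t)
plan(.4445,-.366,.068)
E
```

```text
clock: 15.15
ee_pos: [0.4431, -0.3653, 0.117]
tcp_rot: [0.002, 0.931, 0.365, 0.001]
ft_force: [-0.5, 0.3, -0.0]
grip_width: 0.0003
grasp_force: 0.0
left -17:127 -16:126 -15:127 -14:126 -13:123 -12:116 -11:112 -10:115 -9:121 -8:126 -7:134 -6:155 -5:185 -4:212 -3:224 -2:224 -1:226 0:229 1:228 2:226 3:222 4:221 5:217 6:198 7:168 8:141 9:121 10:109 11:99 12:95 13:100 14:113 15:124 16:128
right -17:131 -16:133 -15:134 -14:131 -13:125 -12:119 -11:113 -10:111 -9:117 -8:138 -7:170 -6:202 -5:222 -4:227 -3:226 -2:223 -1:219 0:224 1:227 2:228 3:221 4:210 5:196 6:176 7:156 8:133 9:116 10:106 11:103 12:106 13:111 14:118 15:124 16:127
(array([0.5821, 0.3661, 0.0747]), array([0.5832, 0.3666]), 0.0302, np.int64(236), array([0.0754, 0.0801]))
(array([0.4376, 0.3504, 0.0739]), array([0.4398, 0.352 ]), 0.0297, np.int64(241), array([0.0751, 0.0799]))
(array([ 0.5789, -0.3612,  0.0735]), array([ 0.5803, -0.3624]), 0.0295, np.int64(230), array([0.0745, 0.0793]))
None
shift cm [0.05 0.16 4.85] toolY ang -0.824 q6 -0.063 q1 -0.887 tcp [ 0.4429 -0.365   0.1165] w -0.0003 t 15.2 F [ 0.5 -0.2 -0.1]
```

Both bubbles are within 1 mm of the middle. Next I'll press the lid of the tin under the gripper, near (388,219).

```bash
python3 -m inch '[[[1,0.1,0.1,3.5,0],[1,0.1,0.1,4.2,0],[1,0.1,0.1,4.6,0],[1,0.1,0.1,5.0,0],[1,0.1,0.1,5.2,0],[1,0.1,0.1,5.2,0],[1,0.1,0.1,5.2,0]]]'
```

```text
clock: 16.08
ee_pos: [0.4448, -0.3655, 0.07]
tcp_rot: [0.001, 0.931, 0.365, 0.0]
ft_force: [-12.6, 13.3, 38.3]
grip_width: 0.0001
grasp_force: 19.2
```

```bash
python3 -m inch '[[[1,0,0,-5,0],[1,10.2,8.9,-5,0],[1,10.2,8.9,-5,0],[1,10.2,8.9,-5,0],[1,10.2,8.9,-5,0],[1,10.2,8.9,-2,0],[1,10.2,8.9,-1,0],[1,10.2,8.9,-0.4,0],[1,10.2,8.9,0,0],[1,10.2,8.9,0,0]]]'; python3 -c "
from h import *
p,d=snapshot('top')
for t in tins(p,d,[(.4445,-.366)]): print(t)
plan(.4745,-.0485,.12)"
```

```text
clock: 17.32
ee_pos: [0.5788, -0.3616, 0.0703]
tcp_rot: [0.001, 0.931, 0.365, -0.0]
ft_force: [-12.7, 10.3, 33.4]
grip_width: 0.0001
grasp_force: 16.1
(array([ 0.4406, -0.3712,  0.069 ]), array([ 0.4438, -0.3681]), 0.0295, np.int64(178), array([0.0689, 0.0738]))
shift cm [ 13.6  -30.06  -5.01] toolY ang -0.824 q6 0.101 q1 -0.724 tcp [ 0.5788 -0.3616  0.0704] w -0.0002 t 17.38 F [-13.2  10.3  32.4]
```

```bash
python3 -m inch '[[[1,0,0,-6.5,0],[1,13.4,-30.2,-6.5,0],[1,13.4,-30.2,-6.5,0],[1,13.4,-30.2,-6.5,0],[1,13.4,-30.2,-6.5,0],[1,13.4,-30.2,-6.5,0],[1,13.4,-30.2,-6.5,0],[1,13.4,-30.2,-6.5,0],[1,13.4,-30.2,-6.5,0]]]'; python3 -c "
from h import *
plan(.472,-.048,.07)"
```

```text
clock: 18.5
ee_pos: [0.4725, -0.049, 0.1278]
tcp_rot: [0.001, 0.931, 0.364, 0.0]
ft_force: [0.5, 0.6, -0.4]
grip_width: 0.0
grasp_force: 0.0
shift cm [ 0.03 -0.11  5.78] toolY ang -0.826 q6 0.483 q1 -0.342 tcp [ 0.4725 -0.049   0.1278] w 0.0 t 18.5 F [ 0.5  0.6 -0.4]
```

```bash
python3 -m inch '[[[1,0,0,4,0],[1,0,0,4.6,0],[1,0,0,4.8,0],[1,0,0,4.8,0]]]'; python3 -m inch '[[[1,0,0,0.2,0],[1,0,0,0.4,0],[1,0,0,0.4,0]]]'
```

```text
clock: 19.0
ee_pos: [0.4727, -0.0482, 0.0803]
tcp_rot: [0.001, 0.931, 0.365, 0.001]
ft_force: [0.2, -0.5, 0.6]
grip_width: 0.0
grasp_force: 0.0
clock: 19.38
ee_pos: [0.4728, -0.048, 0.0762]
tcp_rot: [0.001, 0.931, 0.365, 0.001]
ft_force: [1.1, -1.6, 3.8]
grip_width: -0.0001
grasp_force: 1.8
```

```bash
python3 -m inch '[[[1,0,0,0.3,0],[1,0,0,0.6,0],[1,0,0,0.8,0],[1,0,0,0.8,0],[1,0,0,0.8,0]]]'; python3 - <<'E'
from h import *
plan(0,0,0)
E
python3 -m inch '[[[1,0,0,-3,0],[1,0,0,-8,0],[1,0,0,-8,0],[1,0,0,-8,0]]]'; python3 -c "
from h import *
plan(.4385,.351,.12)"
```

```text
clock: 20.0
ee_pos: [0.4733, -0.0482, 0.0735]
tcp_rot: [0.0, 0.931, 0.365, -0.001]
ft_force: [-20.4, 4.2, 52.0]
grip_width: -0.0001
grasp_force: 25.8
shift cm [-31.4  -35.73   7.41] toolY ang -0.823 q6 0.484 q1 -0.34 tcp [ 0.4733 -0.0482  0.0735] w -0.0001 t 20.0 F [-20.4   4.2  52. ]
clock: 20.5
ee_pos: [0.4708, -0.0471, 0.1461]
tcp_rot: [-0.001, 0.931, 0.365, -0.001]
ft_force: [-0.1, 0.5, 0.2]
grip_width: 0.0
grasp_force: 0.0
shift cm [ 24.68 -31.4    2.66] toolY ang -0.824 q6 0.484 q1 -0.34 tcp [ 0.4708 -0.0471  0.1461] w 0.0 t 20.5 F [-0.1  0.5  0.2]
```

```bash
python3 -m inch '[[[1,24.7,-31.4,0,0],[1,24.7,-31.4,0,0],[1,24.7,-31.4,0,0],[1,24.7,-31.4,0,0],[1,24.7,-31.4,0,0],[1,24.7,-31.4,0,0],[1,24.7,-31.4,0,0],[1,24.7,-31.4,0,0],[1,24.7,-31.4,2.7,0],[1,24.7,-31.4,2.7,0]]]'; python3 - <<'E'
from h import *
D=[];
for i in range(8):
    p,d=snapshot("top"); D.append(np.where(d>0,d,np.nan))
W=cloud("top",np.nanmean(D,0).astype(np.float32)); c=s2w(0,0,0)
print("pan",np.nanmean(W[165:185,270:295,2]))
z=spot(p,207,294,5,120);print(z)
print(np.round(W[200:215,286:304,2]*1e3).astype(int)); print(p[200:215,286:304].min(2))
for t in tins(p,d,[(.583,.366),(.579,-.3615),(.4445,-.366)]): print(t)
for sd in("left","right"):
    s,im=vial("top",p,sd); print(sd,' '.join(f"{a:.0f}:{b:.0f}" for a,b in zip(s,im[:,0]) if abs(a)<17))
plan(.4387,.3512,.068)
E
```

```text
clock: 21.75
ee_pos: [0.4374, 0.3485, 0.1168]
tcp_rot: [0.0, 0.931, 0.364, -0.004]
ft_force: [-0.8, -0.7, -0.2]
grip_width: -0.0
grasp_force: 0.0
pan 0.07104024472915905
(np.float64(207.33826759621812), np.float64(294.3280488969535))
[[59 61 61 61 61 58 59 61 59 58 60 60 60 61 61 62 63 64]
 [61 60 61 61 61 57 62 59 59 58 61 58 61 61 59 59 64 73]
 [60 59 60 59 61 61 59 70 73 70 71 62 59 63 60 65 73 73]
 [60 59 63 62 62 73 71 71 70 73 70 73 72 63 63 70 73 74]
 [65 60 62 60 71 71 71 72 81 81 78 75 74 71 63 65 70 72]
 [61 62 59 73 72 72 78 80 83 81 82 81 73 72 70 64 66 69]
 [63 62 61 72 73 78 81 80 80 78 81 80 79 72 71 61 64 60]
 [63 61 62 71 71 81 81 79 82 78 81 81 82 71 73 63 61 64]
 [61 59 70 72 69 80 82 80 82 79 78 79 79 70 71 68 60 60]
 [63 63 66 72 73 79 81 80 81 80 79 78 79 71 72 61 62 60]
 [63 62 62 71 72 73 80 80 82 79 80 82 78 71 73 62 60 63]
 [60 62 62 71 70 70 77 79 79 80 79 79 72 70 73 62 62 59]
 [63 63 61 61 70 71 71 74 74 73 72 72 71 72 60 60 60 61]
 [63 62 61 60 68 72 73 72 71 72 72 73 70 65 61 62 63 60]
 [60 63 61 58 59 61 72 72 69 73 71 70 59 60 59 60 60 61]]
[[110 109 
[... 1352 characters left out ...]
-0.3659,  0.0688]), array([ 0.4445, -0.368 ]), 0.0304, np.int64(238), array([0.069 , 0.0737]))
left -17:126 -16:125 -15:125 -14:125 -13:121 -12:114 -11:111 -10:113 -9:119 -8:124 -7:133 -6:153 -5:184 -4:211 -3:224 -2:224 -1:225 0:228 1:228 2:225 3:221 4:220 5:215 6:196 7:167 8:139 9:119 10:107 11:97 12:93 13:99 14:111 15:122 16:126
right -17:129 -16:131 -15:131 -14:129 -13:123 -12:118 -11:112 -10:110 -9:117 -8:138 -7:170 -6:201 -5:222 -4:227 -3:225 -2:221 -1:217 0:222 1:226 2:226 3:220 4:209 5:194 6:175 7:154 8:131 9:113 10:102 11:99 12:102 13:109 14:116 15:122 16:126
shift cm [-0.08 -0.13  5.3 ] toolY ang -0.824 q6 1.296 q1 0.471 tcp [0.4401 0.3507 0.121 ] w 0.0002 t 22.15 F [ 0.1 -0.4  0.1]
```

The button top was near 80 mm and the housing is near 71 mm, so stopping hard at 73.5 mm means it was fully pressed. Next, the left lids.

```bash
python3 -m inch '[[[1,-0.1,-0.1,3.9,0],[1,-0.1,-0.1,4.6,0],[1,-0.1,-0.1,5,0],[1,-0.1,-0.1,5.4,0],[1,-0.1,-0.1,5.6,0],[1,-0.1,-0.1,5.6,0],[1,-0.1,-0.1,5.6,0]]]';python3 -c "
from h import *
plan(.583,.3665,.068)"
```

```text
clock: 23.02
ee_pos: [0.4396, 0.3516, 0.0704]
tcp_rot: [0.0, 0.931, 0.365, 0.0]
ft_force: [-13.0, -7.9, 31.7]
grip_width: -0.0001
grasp_force: 15.5
shift cm [11.53  8.65  0.25] toolY ang -0.823 q6 1.297 q1 0.473 tcp [0.4396 0.3516 0.0704] w -0.0001 t 23.02 F [-13.   -7.9  31.7]
```

```bash
python3 -m inch '[[[1,0,0,-5,0],[1,11.5,8.7,-5,0],[1,11.5,8.7,-5,0],[1,11.5,8.7,-5,0],[1,11.5,8.7,-5,0],[1,11.5,8.7,-2,0],[1,11.5,8.7,-1,0],[1,11.5,8.7,-0.4,0],[1,11.5,8.7,0,0],[1,11.5,8.7,0.1,0]]]';python3 -m inch '[[[1,0,0,0,0],[1,0,0,-6,0],[-1,0,0,-12,0],[-1,0,0,-12,0],[-1,0,0,-12,0]]]'; python3 - <<'E'
from h import *
p,d=snapshot("top")
for t in tins(p,d,[(.583,.366),(.439,.351),(.579,-.3615),(.4445,-.366)]): print(t)
for a in (-.04,.04):
    for b in(-.05,.05): print(a,b,s2w(a,b))
plan(.583,.3665,.03)
E
```

```text
clock: 24.28
ee_pos: [0.582, 0.3658, 0.0704]
tcp_rot: [0.0, 0.931, 0.365, -0.0]
ft_force: [-14.0, -7.9, 31.6]
grip_width: -0.0
grasp_force: 15.6
clock: 24.9
ee_pos: [0.581, 0.365, 0.1834]
tcp_rot: [-0.0, 0.931, 0.365, -0.0]
ft_force: [-0.6, -0.4, -0.5]
grip_width: 0.054
grasp_force: 0.0
(array([0.5807, 0.3529, 0.069 ]), array([0.5845, 0.3615]), 0.029, np.int64(92), array([0.0698, 0.0746]))
None
(array([ 0.5793, -0.3616,  0.0691]), array([ 0.5799, -0.3632]), 0.0304, np.int64(232), array([0.0694, 0.0745]))
(array([ 0.4439, -0.3658,  0.0693]), array([ 0.4448, -0.3654]), 0.0302, np.int64(236), array([0.0696, 0.0739]))
-0.04 -0.05 [ 0.57054895 -0.05943668  0.        ]
-0.04 0.05 [0.56555103 0.04043835 0.        ]
0.04 -0.05 [ 0.65044897 -0.05543835  0.        ]
0.04 0.05 [0.64545105 0.04443668 0.        ]
shift cm [ 0.35  0.06 15.19] toolY ang -0.824 q6 1.22 q1 0.396 tcp [0.5804 0.3648 0.1819] w 0.0616 t 24.95 F [ 0.2  0.1 -0.9]
```

```bash
python3 -m inch '[[[-1,0.3,0.1,0,-0.87],[-1,0.3,0.1,0,-0.87],[-1,0.3,0.1,2,-0.87],[-1,0.3,0.1,4,-0.87],[-1,0.3,0.1,6,-0.87],[-1,0.3,0.1,6,-0.87]]]'; python3 -c "
from h import *
plan(.583,.3665,.035)"
```

```text
clock: 25.7
ee_pos: [0.5819, 0.3653, 0.1188]
tcp_rot: [-0.002, 0.691, 0.723, -0.004]
ft_force: [0.2, -0.1, 0.3]
grip_width: 0.0854
grasp_force: 0.0
shift cm [0.14 0.18 8.37] toolY ang 0.045 q6 0.351 q1 0.396 tcp [0.5819 0.3653 0.1188] w 0.0854 t 25.7 F [ 0.2 -0.1  0.3]
```

```bash
python3 -m inch '[[[-1,0.1,0.1,5,0],[-1,0.1,0.1,8.4,0],[-1,0.1,0.1,8.4,0],[-1,0.1,0.1,8.4,0],[1,0.1,0.1,8.4,0],[1,0.1,0.1,8.4,0],[1,0.1,0.1,8.4,0],[1,0.1,0.1,8.4,0],[1,0.1,0.1,8.4,0]]]'; python3 -m inch '[[[1,0,0,-5,0],[1,0,0,-11.5,0],[1,0,0,-11.5,0],[1,0,0,-11.5,0]]]';python3 -c "
from h import *
t=s2w(.045,.055);print(t);plan(t[0],t[1],.147)"
```

```text
clock: 26.82
ee_pos: [0.5869, 0.3681, 0.0418]
tcp_rot: [0.001, 0.691, 0.723, 0.002]
ft_force: [-1.0, 0.3, 5.9]
grip_width: 0.056
grasp_force: 65.0
clock: 27.32
ee_pos: [0.585, 0.3671, 0.1537]
tcp_rot: [-0.0, 0.691, 0.723, -0.001]
ft_force: [-0.5, -0.2, -3.9]
grip_width: 0.0561
grasp_force: 65.9
[0.65019491 0.04968033 0.        ]
shift cm [-32.01   5.06   0.68] toolY ang 0.046 q6 0.351 q1 0.397 tcp [0.585  0.3671 0.1537] w 0.0561 t 27.32 F [-0.5 -0.2 -3.9]
```

```bash
python3 -m inch '[[[1,-32,5.1,0,0],[1,-32,5.1,0,0],[1,-32,5.1,0,0],[1,-32,5.1,0,0],[1,-32,5.1,0,0],[1,-32,5.1,0,0],[1,-32,5.1,0,0],[1,-32,5.1,0,0],[1,-32,5.1,0,0]]]';python3 -c "
from h import *
t=s2w(.045,.055);plan(t[0],t[1],.113)
p,d=snapshot('top')
for t in tins(p,d,[(.439,.351)]): print(t)
cv2.imwrite('pics/a.png',p)"
```

```text
clock: 28.45
ee_pos: [0.6508, 0.0517, 0.1538]
tcp_rot: [-0.0, 0.69, 0.724, -0.0]
ft_force: [-0.4, -0.2, -3.4]
grip_width: 0.0564
grasp_force: 65.7
shift cm [-0.2  -0.06  4.08] toolY ang 0.048 q6 -0.142 q1 -0.094 tcp [0.6508 0.0517 0.1538] w 0.0564 t 28.45 F [-0.4 -0.2 -3.4]
(array([0.438 , 0.3512, 0.0695]), array([0.4398, 0.3518]), 0.0299, np.int64(239), array([0.0697, 0.0742]))
```

View pics/a.png

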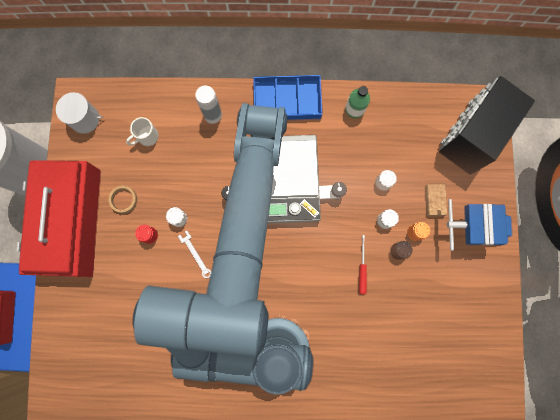

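The arm is over the pan with the first tin. The other three are still at (177,217), (387,180) and (388,219).

```bash
python3 -m inch '[[[1,-0.1,0,2.5,0],[1,-0.1,0,3.6,0],[1,-0.1,0,4.0,0],[1,-0.1,0,4.2,0],[1,-0.1,0,4.2,0]]]'; python3 -m inch '[[[-1,0,0,0,0],[-1,0,0,0,0],[-1,0,0,0,0],[-1,0,0,-5,0],[-1,0,0,-9,0],[-1,0,0,-9,0],[-1,0,0,-9,0]]]'; python3 -c "
from h import *
plan(.439,.3517,.035)"
```

```text
clock: 29.12
ee_pos: [0.6517, 0.049, 0.1129]
tcp_rot: [0.0, 0.691, 0.723, 0.0]
ft_force: [-0.6, 0.3, -2.3]
grip_width: 0.0561
grasp_force: 65.7
clock: 30.0
ee_pos: [0.6509, 0.0491, 0.2018]
tcp_rot: [-0.0, 0.691, 0.723, -0.0]
ft_force: [0.3, 0.1, -0.1]
grip_width: 0.0854
grasp_force: 0.0
shift cm [ 31.2  -19.77  16.7 ] toolY ang 0.046 q6 -0.144 q1 -0.098 tcp [0.6509 0.0491 0.2018] w 0.0854 t 30.0 F [ 0.3  0.1 -0.1]
```

```bash
python3 -m inch '[[[-1,31.2,-19.8,0,0],[-1,31.2,-19.8,0,0],[-1,31.2,-19.8,0,0],[-1,31.2,-19.8,0,0],[-1,31.2,-19.8,0,0],[-1,31.2,-19.8,0,0],[-1,31.2,-19.8,0,0],[-1,31.2,-19.8,5,0],[-1,31.2,-19.8,8,0],[-1,31.2,-19.8,8,0]]]'; python3 - <<'E'
from h import *
plan(.439,.3517,.035)
p,d=snapshot("top")
s0=s2w(.045,.055)
for t in tins(p,d,[s0[:2],(.439,.3517),(.579,-.3615),(.4445,-.366)]): print(t)
for sd in("left","right"):
    s,im=vial("top",p,sd); print(sd,' '.join(f"{a:.0f}:{b:.0f}" for a,b in zip(s,im[:,0]) if abs(a)<12))
W=cloud("top",d); m=(np.hypot(W[...,0]-s0[0],W[...,1]-s0[1])<.06)&(W[...,2]>.12)&(W[...,2]<.16); print(m.sum(),W[m].mean(0),np.median(W[m][:,2]))
E
```

```text
clock: 31.25
ee_pos: [0.437, 0.3496, 0.1183]
tcp_rot: [-0.001, 0.691, 0.723, -0.004]
ft_force: [0.9, 0.1, 0.6]
grip_width: 0.085
grasp_force: 0.0
shift cm [0.23 0.27 8.33] toolY ang 0.045 q6 0.427 q1 0.472 tcp [0.437  0.3496 0.1183] w 0.085 t 31.25 F [0.9 0.1 0.6]
(array([0.6424, 0.048 , 0.072 ]), array([0.65  , 0.0497]), 0.0499, np.int64(539), array([0.0711, 0.0766]))
(array([0.446 , 0.3317, 0.0685]), array([0.447 , 0.3344]), 0.0205, np.int64(38), array([0.0689, 0.0724]))
(array([ 0.5793, -0.3617,  0.0694]), array([ 0.5805, -0.3624]), 0.03, np.int64(229), array([0.0698, 0.0742]))
(array([ 0.4438, -0.3659,  0.069 ]), array([ 0.4442, -0.3667]), 0.0306, np.int64(238), array([0.0693, 0.0735]))
left -12:114 -11:110 -10:114 -9:120 -8:125 -7:133 -6:153 -5:184 -4:211 -3:224 -2:224 -1:225 0:228 1:228 2:225 3:221 4:219 5:215 6:196 7:167 8:140 9:120 10:108 11:99
right -12:119 -11:113 -10:111 -9:116 -8:137 -7:169 -6:201 -5:221 -4:226 -3:226 -2:222 -1:218 0:223 1:226 2:227 3:220 4:210 5:196 6:177 7:155 8:132 9:113 10:102 11:100
254 [0.68155032 0.05822155 0.13902443] 0.13983493157543891
```

```bash
python3 - <<'E'
from h import *
p,d=snapshot("top"); q,_=snapshot("side")
a=cv2.resize(p[120:240,200:360],None,fx=2.5,fy=2.5,interpolation=cv2.INTER_CUBIC);b=cv2.resize(q[120:240,230:390],None,fx=2.5,fy=2.5,interpolation=cv2.INTER_CUBIC)
cv2.imwrite("pics/b.png",np.hstack([a,b]))
E
```

```text
(no output)
```

View pics/b.png

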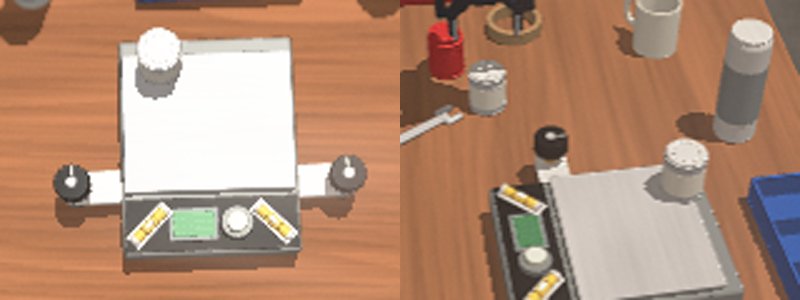

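The placed tin stands upright, but it has been knocked about 3 cm to the rear, near the edge. I'll pick up the current tin first and then mend that one.

```bash
python3 -m inch '[[[-1,0.1,0.1,5,0],[-1,0.1,0.1,8.2,0],[-1,0.1,0.1,8.2,0],[-1,0.1,0.1,8.2,0],[1,0.1,0.1,8.2,0],[1,0.1,0.1,8.2,0],[1,0.1,0.1,8.2,0],[1,0.1,0.1,8.2,0],[1,0.1,0.1,8.2,0]]]'; python3 -m inch '[[[1,0,0,-5,0],[1,0,0,-11.5,0],[1,0,0,-11.5,0],[1,0,0,-11.5,0]]]';python3 - <<'E'
from h import *
p,d=snapshot("top")
W=cloud("top",d); m=(abs(W[...,0]-.68)<.08)&(abs(W[...,1]-.055)<.08)&(W[...,2]>.125)&(W[...,2]<.16); P=W[m]; print(m.sum(),P.mean(0),cv2.minEnclosingCircle(P[:,:2].astype(np.float32)))
t=s2w(-.045,.055);print(t);plan(t[0],t[1],.147)
E
```

```text
clock: 32.52
ee_pos: [0.4414, 0.3534, 0.0425]
tcp_rot: [0.0, 0.691, 0.723, 0.002]
ft_force: [-1.0, 0.1, 5.3]
grip_width: 0.0562
grasp_force: 64.2
clock: 33.02
ee_pos: [0.4398, 0.3525, 0.1552]
tcp_rot: [-0.0, 0.691, 0.723, -0.0]
ft_force: [0.3, -0.2, -3.7]
grip_width: 0.0562
grasp_force: 65.4
258 [0.68365919 0.05858559 0.13948682] ((0.6855488419532776, 0.058116715401411057), 0.030707042664289474)
[0.56030738 0.0451822  0.        ]
shift cm [-31.22  10.7    0.69] toolY ang 0.046 q6 0.429 q1 0.475 tcp [0.439  0.3521 0.1538] w 0.0562 t 33.08 F [ 0.3 -0.4 -2.9]
```

```bash
python3 -m inch '[[[1,-31.2,10.7,0,0],[1,-31.2,10.7,0,0],[1,-31.2,10.7,0,0],[1,-31.2,10.7,0,0],[1,-31.2,10.7,0,0],[1,-31.2,10.7,0,0],[1,-31.2,10.7,0,0],[1,-31.2,10.7,0,0],[1,-31.2,10.7,0,0]]]';python3 -c "
from h import *
t=s2w(-.045,.055);plan(t[0],t[1],.1135)"
```

```text
clock: 34.2
ee_pos: [0.5606, 0.0475, 0.1549]
tcp_rot: [-0.0, 0.69, 0.724, -0.0]
ft_force: [0.1, 0.3, -1.4]
grip_width: 0.056
grasp_force: 65.2
shift cm [-0.23 -0.04  4.14] toolY ang 0.048 q6 -0.165 q1 -0.117 tcp [0.5606 0.0475 0.1549] w 0.056 t 34.2 F [ 0.1  0.3 -1.4]
```

```bash
python3 -m inch '[[[1,-0.1,0,2.5,0],[1,-0.1,0,3.6,0],[1,-0.1,0,4.0,0],[1,-0.1,0,4.2,0],[1,-0.1,0,4.2,0]]]'; python3 -m inch '[[[-1,0,0,0,0],[-1,0,0,0,0],[-1,0,0,0,0],[-1,0,0,-5,0],[-1,0,0,-9,0],[-1,0.8,12.5,-9,0],[-1,0.8,12.5,-9,0],[-1,0.8,12.5,-9,0],[-1,0.8,12.5,-9,0]]]'; python3 -c "
from h import *
plan(.6845,.0583,.106)"
```

```text
clock: 34.83
ee_pos: [0.5618, 0.0449, 0.1139]
tcp_rot: [0.0, 0.691, 0.723, 0.0]
ft_force: [-0.2, -1.0, -2.4]
grip_width: 0.0564
grasp_force: 65.2
clock: 35.95
ee_pos: [0.6855, 0.0587, 0.2028]
tcp_rot: [-0.0, 0.691, 0.723, -0.0]
ft_force: [-0.1, -0.4, 1.0]
grip_width: 0.0858
grasp_force: 0.0
shift cm [-0.03 -0.09  9.68] toolY ang 0.046 q6 -0.125 q1 -0.079 tcp [0.6855 0.0587 0.2028] w 0.0858 t 35.95 F [-0.1 -0.4  1. ]
```

```bash
python3 -m inch '[[[-1,0,-0.1,5,0],[-1,0,-0.1,9.2,0],[-1,0,-0.1,9.2,0],[-1,0,-0.1,9.2,0],[1,0,-0.1,9.2,0],[1,0,-0.1,9.2,0],[1,0,-0.1,9.2,0],[1,0,-0.1,9.2,0],[1,0,-0.1,9.2,0]]]'; python3 -m inch '[[[1,0,0,-2,0],[1,-0.7,-3.4,-2,0],[1,-0.7,-3.4,-2,0],[1,-0.7,-3.4,-2,0],[1,-0.7,-3.4,-0.8,0],[1,-0.7,-3.4,-0.4,0],[1,-0.7,-3.4,-0.4,0]]]'; python3 -c "
from h import *
t=s2w(.045,.055);plan(t[0],t[1],.1135)"
```

```text
clock: 37.08
ee_pos: [0.6861, 0.0585, 0.1142]
tcp_rot: [0.001, 0.691, 0.723, 0.001]
ft_force: [-1.7, -1.1, 7.4]
grip_width: 0.0558
grasp_force: 63.6
clock: 37.95
ee_pos: [0.6514, 0.0502, 0.1147]
tcp_rot: [-0.0, 0.691, 0.723, -0.0]
ft_force: [-1.0, -1.3, -2.4]
grip_width: 0.0559
grasp_force: 65.1
shift cm [-0.04 -0.12  0.12] toolY ang 0.046 q6 -0.142 q1 -0.096 tcp [0.6514 0.0502 0.1147] w 0.0559 t 37.95 F [-1.  -1.3 -2.4]
```

```bash
python3 -m inch '[[[1,0,0,0.1,0],[-1,0,0,0.1,0],[-1,0,0,0.1,0],[-1,0,0,0.1,0],[-1,0,0,-5,0],[-1,0,0,-9,0],[-1,0,0,-9,0]]]'; python3 -m inch '[[[-1,-40.8,-9.1,0,0],[-1,-40.8,-9.1,0,0],[-1,-40.8,-9.1,0,0],[-1,-40.8,-9.1,0,0],[-1,-40.8,-9.1,0,0],[-1,-40.8,-9.1,0,0],[-1,-40.8,-9.1,0,0],[-1,-40.8,-9.1,6,0],[-1,-40.8,-9.1,8,0],[-1,-40.8,-9.1,8,0]]]'; cat >> h.py <<'E'
def pantins():
    p,d=snapshot("top"); W=cloud("top",d); dx=W[...,:2]-O; c,s=np.cos(YAW),np.sin(YAW)
    X=c*dx[...,0]+s*dx[...,1]; Y=-s*dx[...,0]+c*dx[...,1]
    m=(abs(X)<.13)&(abs(Y)<.14)&(W[...,2]>.12)&(W[...,2]<.16)
    n,l,st,ce=cv2.connectedComponentsWithStats(m.astype(np.uint8))
    for k in range(1,n):
        if st[k,4]>60: print("pan tin scale xy",X[l==k].mean().round(4),Y[l==k].mean().round(4),"z",np.median(W[l==k][:,2]).round(4),st[k,4])
    return p,d
E
python3 - <<'E'
from h import *
p,d=pantins()
for t in tins(p,d,[(.579,-.3615),(.4445,-.366)]): print(t)
plan(.58,-.3622,.035)
E
```

```text
clock: 38.83
ee_pos: [0.6538, 0.0499, 0.2105]
tcp_rot: [0.004, 0.691, 0.723, 0.003]
ft_force: [0.7, 0.1, -0.5]
grip_width: 0.0853
grasp_force: 0.0
clock: 40.08
ee_pos: [0.578, -0.3601, 0.1227]
tcp_rot: [-0.003, 0.69, 0.723, -0.0]
ft_force: [1.0, 0.2, 1.3]
grip_width: 0.0858
grasp_force: 0.0
pan tin scale xy 0.0438 0.0555 z 0.1397 268
pan tin scale xy -0.0457 0.0541 z 0.1397 270
None
(array([ 0.4395, -0.3725,  0.069 ]), array([ 0.4446, -0.3678]), 0.0289, np.int64(161), array([0.069 , 0.0728]))
shift cm [-0.12  0.07  9.03] toolY ang 0.047 q6 -0.77 q1 -0.723 tcp [ 0.5793 -0.361   0.1253] w 0.0856 t 40.12 F [-0.  -0.1  0.8]
```

```bash
python3 -m inch '[[[-1,-0.1,0,5,0],[-1,-0.1,0,9,0],[-1,-0.1,0,9,0],[-1,-0.1,0,9,0],[1,-0.1,0,9,0],[1,-0.1,0,9,0],[1,-0.1,0,9,0],[1,-0.1,0,9,0],[1,-0.1,0,9,0]]]'; python3 -m inch '[[[1,0,0,-5,0],[1,0,0,-11.5,0],[1,0,0,-11.5,0],[1,0,0,-11.5,0]]]';python3 - <<'E'
from h import *
t=s2w(.045,-.055);print(t);plan(t[0],t[1],.147)
E
```

```text
clock: 41.25
ee_pos: [0.5805, -0.3639, 0.0382]
tcp_rot: [0.002, 0.691, 0.723, 0.0]
ft_force: [-1.0, 1.4, 5.9]
grip_width: 0.0566
grasp_force: 64.8
clock: 41.75
ee_pos: [0.5787, -0.3623, 0.15]
tcp_rot: [-0.0, 0.691, 0.723, -0.0]
ft_force: [-0.8, 0.4, -3.8]
grip_width: 0.0565
grasp_force: 65.8
[ 0.65569262 -0.0601822   0.        ]
shift cm [29.83  9.08  0.31] toolY ang 0.046 q6 -0.771 q1 -0.725 tcp [ 0.5787 -0.3623  0.15  ] w 0.0565 t 41.75 F [-0.8  0.4 -3.8]
```

```bash
python3 -m inch '[[[1,29.8,9.1,0,0],[1,29.8,9.1,0,0],[1,29.8,9.1,0,0],[1,29.8,9.1,0,0],[1,29.8,9.1,0,0],[1,29.8,9.1,0,0],[1,29.8,9.1,0,0],[1,29.8,9.1,0,0]]]';  python3 -m inch '[[[1,0,0,2.5,0],[1,0,0,3.6,0],[1,0,0,4.0,0],[1,0,0,4.0,0],[1,0,0,4.0,0]]]';python3 -c "
from h import *
t=s2w(.045,-.055);plan(t[0],t[1],.108)"
```

```text
clock: 42.75
ee_pos: [0.6555, -0.0621, 0.1491]
tcp_rot: [-0.001, 0.691, 0.723, -0.001]
ft_force: [0.8, -0.0, -2.6]
grip_width: 0.0566
grasp_force: 65.8
clock: 43.38
ee_pos: [0.657, -0.0611, 0.1113]
tcp_rot: [0.001, 0.691, 0.723, 0.0]
ft_force: [-0.7, -0.4, -3.1]
grip_width: 0.0562
grasp_force: 65.8
shift cm [ 0.1  -0.12  0.33] toolY ang 0.046 q6 -0.31 q1 -0.264 tcp [ 0.657  -0.0611  0.1113] w 0.0562 t 43.38 F [-0.7 -0.4 -3.1]
```

```bash
python3 -m inch '[[[1,0,0,0.25,0],[1,0,0,0.25,0],[-1,0,0,0.25,0],[-1,0,0,0.25,0],[-1,0,0,0.25,0],[-1,0,0,-5,0],[-1,0,0,-9,0],[-1,0,0,-9,0]]]'; python3 -m inch '[[[-1,-29.6,-22.6,0,0],[-1,-29.6,-22.6,0,0],[-1,-29.6,-22.6,0,0],[-1,-29.6,-22.6,0,0],[-1,-29.6,-22.6,0,0],[-1,-29.6,-22.6,0,0],[-1,-29.6,-22.6,0,0],[-1,-29.6,-22.6,6,0],[-1,-29.6,-22.6,8,0],[-1,-29.6,-22.6,8,0]]]'; python3 - <<'E'
from h import *
p,d=pantins()
for t in tins(p,d,[(.4445,-.366)]): print(t)
plan(.4445,-.367,.035)
E
```

```text
clock: 44.38
ee_pos: [0.6589, -0.0615, 0.2056]
tcp_rot: [0.004, 0.691, 0.723, 0.002]
ft_force: [0.5, -0.6, -0.2]
grip_width: 0.0855
grasp_force: 0.0
clock: 45.62
ee_pos: [0.4438, -0.3651, 0.1184]
tcp_rot: [-0.002, 0.69, 0.724, 0.0]
ft_force: [0.7, 0.8, -0.1]
grip_width: 0.0855
grasp_force: 0.0
pan tin scale xy 0.0438 0.0555 z 0.1401 269
pan tin scale xy 0.0437 -0.0549 z 0.1395 273
pan tin scale xy -0.0454 0.0541 z 0.1397 271
None
shift cm [-0.07 -0.02  8.54] toolY ang 0.047 q6 -0.933 q1 -0.886 tcp [ 0.4447 -0.3664  0.1204] w 0.0853 t 45.67 F [-0.1 -1.2  0.6]
```

```bash
python3 -m inch '[[[-1,0,0,5,0],[-1,0,0,8.5,0],[-1,0,0,8.5,0],[-1,0,0,8.5,0],[1,0,0,8.5,0],[1,0,0,8.5,0],[1,0,0,8.5,0],[1,0,0,8.5,0],[1,0,0,8.5,0]]]'; python3 -m inch '[[[1,0,0,-5,0],[1,0,0,-11.5,0],[1,0,0,-11.5,0],[1,0,0,-11.5,0]]]';python3 - <<'E'
from h import *
t=s2w(-.045,-.055);print(t);plan(t[0],t[1],.147)
E
```

```text
clock: 46.8
ee_pos: [0.4452, -0.3682, 0.0376]
tcp_rot: [0.002, 0.691, 0.723, -0.0]
ft_force: [-1.7, 1.1, 5.6]
grip_width: 0.0564
grasp_force: 64.2
clock: 47.3
ee_pos: [0.4437, -0.3663, 0.1497]
tcp_rot: [-0.001, 0.691, 0.723, 0.0]
ft_force: [0.0, -0.5, -3.7]
grip_width: 0.0565
grasp_force: 66.7
[ 0.56580509 -0.06468033  0.        ]
shift cm [29.57 13.59  0.28] toolY ang 0.046 q6 -0.933 q1 -0.887 tcp [ 0.4437 -0.3663  0.1497] w 0.0565 t 47.3 F [ 0.  -0.5 -3.7]
```

```bash
python3 -m inch '[[[1,29.6,13.6,0,0],[1,29.6,13.6,0,0],[1,29.6,13.6,0,0],[1,29.6,13.6,0,0],[1,29.6,13.6,0,0],[1,29.6,13.6,0,0],[1,29.6,13.6,0,0],[1,29.6,13.6,0,0],[1,29.6,13.6,0,0]]]';  python3 -m inch '[[[1,0,0,2.5,0],[1,0,0,3.6,0],[1,0,0,4.0,0],[1,0,0,4.1,0],[1,0,0,4.1,0]]]';python3 -c "
from h import *
t=s2w(-.045,-.055);plan(t[0],t[1],.108)"
```

```text
clock: 48.42
ee_pos: [0.5659, -0.0663, 0.1499]
tcp_rot: [-0.0, 0.691, 0.722, -0.0]
ft_force: [0.3, 0.2, -3.8]
grip_width: 0.0559
grasp_force: 66.4
clock: 49.05
ee_pos: [0.5669, -0.0651, 0.11]
tcp_rot: [0.001, 0.691, 0.723, 0.0]
ft_force: [0.7, 0.2, -2.9]
grip_width: 0.0561
grasp_force: 66.4
shift cm [ 0.05 -0.11  0.2 ] toolY ang 0.046 q6 -0.359 q1 -0.313 tcp [ 0.5669 -0.0651  0.11  ] w 0.0561 t 49.05 F [ 0.7  0.2 -2.9]
```

```bash
python3 -m inch '[[[1,0,0,0.15,0],[1,0,0,0.15,0],[-1,0,0,0.15,0],[-1,0,0,0.15,0],[-1,0,0,0.15,0],[-1,0,0,-5,0],[-1,0,0,-11,0],[-1,0,0,-11,0]]]'; python3 -m inch '[[[-1,-30,-10,0,0],[-1,-30,-10,0,0],[-1,-30,-10,0,0],[-1,-30,-10,0,0],[-1,-30,-10,0,0],[-1,-30,-10,0,0],[-1,-30,-10,0,0],[-1,-30,-10,0,0],[-1,-30,-10,0,0],[-1,-30,-10,0,0]]]'; python3 - <<'E'
from h import *
p,d=pantins()
for sd in("left","right"):
    s,im=vial("top",p,sd); print(sd,' '.join(f"{a:.0f}:{b:.0f}" for a,b in zip(s,im[:,0]) if abs(a)<13))
cv2.imwrite("pics/end.png",p)
E
```

```text
clock: 50.05
ee_pos: [0.5699, -0.066, 0.2261]
tcp_rot: [0.006, 0.691, 0.723, 0.003]
ft_force: [0.1, -0.0, -0.3]
grip_width: 0.0853
grasp_force: 0.0
clock: 51.3
ee_pos: [0.4808, -0.3685, 0.2194]
tcp_rot: [0.0, 0.69, 0.724, 0.0]
ft_force: [-0.2, 0.5, 0.6]
grip_width: 0.0853
grasp_force: 0.0
pan tin scale xy 0.0433 0.0553 z 0.1396 275
pan tin scale xy 0.0438 -0.0552 z 0.1397 272
pan tin scale xy -0.0462 -0.0543 z 0.1394 277
pan tin scale xy -0.0455 0.0542 z 0.1399 273
left -13:122 -12:115 -11:111 -10:113 -9:120 -8:125 -7:133 -6:154 -5:185 -4:212 -3:224 -2:224 -1:226 0:229 1:228 2:226 3:222 4:221 5:217 6:198 7:169 8:141 9:121 10:108 11:98 12:94
right -13:123 -12:117 -11:111 -10:109 -9:116 -8:137 -7:169 -6:202 -5:222 -4:227 -3:227 -2:223 -1:219 0:224 1:227 2:227 3:222 4:212 5:198 6:179 7:158 8:134 9:116 10:104 11:101 12:104
```

View pics/end.png

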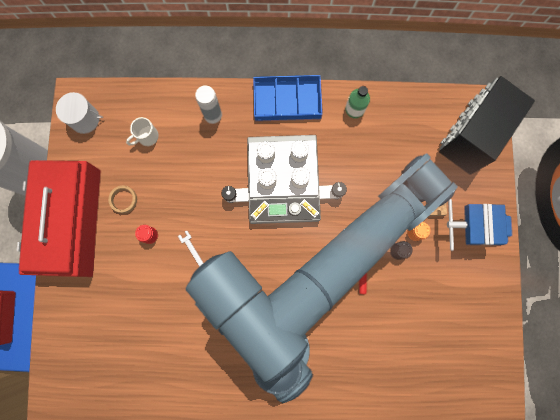

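All four tins stand on the pan around (283,165) and both bubbles are centred. The bystanders I can see are where they started.

```bash
python3 -c "
from cell import *
print(job_done())"
```

```text
the job is handed in; nothing more can be done
None
```

I handed the job in at about 51 s: the scale was levelled and zeroed with the pan empty, and all four tins stand on the pan with their lids pressed home and both bubbles centred. The run's own verdict was not reported back.

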